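# Pack the paint kit chest

### The arm

A 6-joint arm with a two-finger parallel gripper is mounted at the origin on the work surface. World frame = base frame: x ahead of the robot, y to its left, z up, the work surface at z = 0. Lengths are in m, angles in rad, forces in N, time in s.
With the tool pointing down it reaches from about 0.3 to 0.875 m from the base axis. Payload 6.4 kg.
Tool frame: the origin (TCP) lies on the centre line of the jaws, within the pads' length; the fingertips stand 8 mm ahead of it and the grasp point (between the pads) lies 11 mm behind it; z points along the fingers, y is the line along which they close (so a half turn about z gives the same grasp; the last joint's range is limited). The gripper opens to 85 mm and grips with 20 to 120 N. Pads are 22 mm wide; open, the fingers measure 114 mm over their backs; the gripper's body (76 mm by 85 mm) begins 54 mm behind the grasp point. The pads swing forward as they close: fully open they stand 13 mm farther back than shut.
Start: joints at [-1.402, 0.181, 1.607, -0, 1.354, -0.206], TCP at [0.211, -0.535, 0.239] pointing down, gripper open.
Joint ranges: [-2.99, 2.99], [-0.89, 2.07], [0.3, 2.58], [-1.14, 4.28], [0, 2.63], [-3.12, 3.12]. Speed limits (rad/s): [2.57, 2.57, 3.01, 3.14, 3.14, 3.14].

### API

Orientations are given as a unit quaternion [w, x, y, z].
In Python, from bench import ctrl gives the robot as it stands.
- The arm moves only by the shell command python3 -m handwheel 'ROWS' [OPENING]. ROWS is JSON, a list that holds one entry, the list of rows, each a list of 4 numbers: the shift along the tool's x, y, z each as a share of 20 cm, from -1 to 1, then the turn about the tool's z as a share of 1.5 rad, from -1 to 1. In form: [[[x, y, z, twist], ...]]. A call has 1 to 10 rows; each row is the pose to reach, as a shift and turn from the pose commanded when the call began, along the tool's axes at that moment; what a row does not reach only later rows make up. A row lasts 1/8 s, in which the tool goes at most 62.5 mm and 10.7 degrees, less where a joint would pass 70% of its speed; a pose out of reach is approached as far as the arm can. A call with a number of a shift or a turn outside -1 to 1 is refused whole. A call with a gripper value outside its range is refused whole. OPENING is the finger opening in mm, from 0 to 85.4, set as the call begins (- or left out, the last holds). The fingers move at their own pace and stop on an object; the grip force is fixed at half the most. Time passes only in rows, so rows that repeat a pose let the fingers close. It gives the time, the measured TCP pose, the force, the opening and the grip force at its end, in the units of the state.
- ctrl.get_obs(): the state, without advancing time (a new reading comes with each control period).
- ctrl.camera(name): name is "scene" or "top" or "wrist"; returns a dict with "color" (420x560x3 uint8, red, green, blue), "range_z" (420x560 float32, m along the optical axis (not along the pixel's ray), 0 where there is no reading), "K" (3x3 intrinsics, pixels), "pose" (4x4, takes a point from camera to world coordinates); the wrist camera has in their place "T_tool_cam" (4x4, takes a point from camera to tool coordinates, whose origin is the TCP and whose axes are the flange's). Camera axes: x right, y down, z forward; pixel columns grow to the right and rows downward; lengths in m; the calibration is good to about 2 mm. A picture is of the moment at which its call begins: read the wrist's pose just before it.
- ctrl.hand_in(): hands the job in; it is judged then, once.
The state is a dict: "time_s": time; "q": joint angles; "dq": joint speeds; "joint_efforts": joint torques, N m; "eef_pos": TCP position; "eef_rot": TCP orientation; "wrist_force": force on the tool from outside, world axes, zero at the start; "torque": the same for the moment, N m; "opening": opening from 0.0 (shut) to 1.0 (fully open); "grasp_force": force on a finger pad.
Only numpy, scipy, OpenCV 4.12 (cv2) and the standard library are available. Lean on these libraries where they do the work, as an engineer would, in place of code of your own. Each camera call takes 0.05 s, during which the arm holds its last target. There are 200 camera calls.

### The job

Pack the paint kit away: lift the red chest's lid all the way back until it rests on its stop, nest every blue cup on the bench one inside another on top of the white cup in the chest so that all are fully seated and upright, and stand the jar of nails upright on the floor of the chest's narrow bay. Then shut the lid completely, and do not disturb the tins, tape, level and other things lying about.

Things in the scene. Friction and masses are not known exactly. Their poses are not given: they have to be found in the camera images.
- chest: red steel chest fixed on the bench, 180 mm deep (its x), 320 wide (its y), walls 85 high and 4 thick, floor 4 thick, front (-x) to the robot. A divider 50 mm high at y = -20 mm parts it: the wide bay (y -18 to 156 mm) holds the white cup, the narrow bay (y -156 to -22 mm) is for the jar. Origin: centre of its underside
- lid (a joint): hinge of the chest's lid, rad: 0 shut, grows as it opens, stop at 1.65 (just past upright); the hinge is stiff enough that the lid stays where it is left. The lid is a hollow red cover 180 x 320 mm, 45 mm deep, so that 120 mm of height is free inside above the chest's floor when shut
- lid_handle (a point): middle of the lid's steel handle: a round bar 10 mm thick and 110 mm long along the chest's y, 40 mm in front of the lid's front face (220 mm from the hinge line, 20 mm above it when shut); it can be pinched from above at every lid angle and turns between the fingers
- lid_hinge (a point): middle of the lid's hinge line, which runs along the chest's y at the top of its back wall; 85 mm above the bench; its axes are those of the chest
- jar_bay (a point): middle of the narrow bay's floor, 4 mm above the bench, where the nail jar belongs; the bay is 134 mm along the chest's y and 172 mm along its x
- base_cup: white plastic stacking cup standing in the chest's wide bay, the bottom of the stack; same shape as the blue cups: 44 mm tall, 64 mm across the collar. Origin at the centre of its underside
- cup1: blue plastic stacking cup (two to four of the four are present), open upwards, 44 mm tall; straight collar 64 mm across from 28 to 44 mm height (grip here), mouth 57 mm inside; body tapers from 53 mm to 37 mm across at the foot. Nested, its shoulder rests on the rim of the cup below, 16 mm higher than that cup. Origin: centre of its underside, z up its axis
- cup2: blue plastic stacking cup (two to four of the four are present), open upwards, 44 mm tall; straight collar 64 mm across from 28 to 44 mm height (grip here), mouth 57 mm inside; body tapers from 53 mm to 37 mm across at the foot. Nested, its shoulder rests on the rim of the cup below, 16 mm higher than that cup. Origin: centre of its underside, z up its axis
- cup3: blue plastic stacking cup (two to four of the four are present), open upwards, 44 mm tall; straight collar 64 mm across from 28 to 44 mm height (grip here), mouth 57 mm inside; body tapers from 53 mm to 37 mm across at the foot. Nested, its shoulder rests on the rim of the cup below, 16 mm higher than that cup. Origin: centre of its underside, z up its axis
- cup4: blue plastic stacking cup (two to four of the four are present), open upwards, 44 mm tall; straight collar 64 mm across from 28 to 44 mm height (grip here), mouth 57 mm inside; body tapers from 53 mm to 37 mm across at the foot. Nested, its shoulder rests on the rim of the cup below, 16 mm higher than that cup. Origin: centre of its underside, z up its axis
- nail_jar: closed glass jar of nails with a yellow twist cap, 85 mm tall; glass body 54 mm across up to 58 mm, cap 49 mm across from 69 to 85 mm. Origin at the centre of its underside, z up
- tin_a: sealed metal paint tin with green label, 100 mm across, 115 mm tall, origin at the centre of its underside; bystander
- tin_b: sealed metal paint tin with yellow label, 100 mm across, 115 mm tall, origin at the centre of its underside; bystander
- paint_stick: flat wooden paint stick lying on the bench, 210 x 24 x 5 mm, long along its own x, origin at the centre of its underside; bystander
- level: chrome spirit level with yellow middle lying on the bench, 230 mm long along its own y, 40 mm wide, 20 mm high, origin at the centre of its underside; bystander
- tray_liner: shallow open blue plastic roller tray liner, 200 x 230 x 45 mm, origin at the centre of its underside; bystander
- screwdriver: screwdriver lying on the bench; bystander
- tape_roll: roll of paper tape lying flat, 90 mm across, 24 mm high; bystander
Mind the look-alikes: they are no part of the job. Leave any pink look-alike of the cup4 alone.

How it is judged:
By the outcome, as a careful person would: the job done as asked, in the order asked, and still so for the second after the job is handed in, with the robot touching nothing.
Of cup1, cup2, cup3, cup4 only 2 to 4 are there at a start; the rules pass over those that are not, and their reading is None.
At some moment in a run one of cup1, cup2, cup3, cup4 may be knocked a few centimetres aside while the robot is not near it.
It also fails if it takes over 210 s, if anything falls off the work surface, if the arm or the gripper's body presses on something with over 40 N, if the wrist force passes 120 N, or if a joint passes its speed limit or range.

## Working session

There is one attempt and no reset: what is moved stays moved. The work goes in short steps, Python scripts to look and compute and a shell command to move; the robot and the scene stay as the last step left them, time stands still between calls to the robot, and variables do not carry over. Pictures are saved under pics/ and viewed, at most 14 in all, crops included, and the job is handed in when it is done.

```bash
ls; mkdir -p pics; cat > h.py <<'E'
import numpy as np,cv2
from bench import ctrl
from scipy.spatial.transform import Rotation as R
def cam(n):
    o=ctrl.get_obs();c=ctrl.camera(n)
    if n=="wrist":
        T=np.eye(4);q=o["eef_rot"];T[:3,:3]=R.from_quat([q[1],q[2],q[3],q[0]]).as_matrix();T[:3,3]=o["eef_pos"]
        c["pose"]=T@c["T_tool_cam"]
    return c
def save(c,f,crop=None,s=1):
    im=c["color"][...,::-1]
    if crop: im=im[crop[1]:crop[3],crop[0]:crop[2]]
    cv2.imwrite("pics/"+f,cv2.resize(im,None,fx=s,fy=s))
def cloud(c):
    K=np.array(c["K"]);z=c["range_z"];v,u=np.mgrid[:z.shape[0],:z.shape[1]]
    p=np.stack([(u-K[0,2])/K[0,0]*z,(v-K[1,2])/K[1,1]*z,z],-1)
    T=np.array(c["pose"]);w=p@T[:3,:3].T+T[:3,3];w[z<=0]=np.nan;return w
def ray(c,u,v,h):
    T=np.array(c["pose"]);d=T[:3,:3]@np.linalg.inv(c["K"])@[u,v,1];o=T[:3,3];return o+d*(h-o[2])/d[2]
def blobs(m,a=60):
    n,l,s,ce=cv2.connectedComponentsWithStats(m.astype(np.uint8));return [(l==i,s[i],ce[i]) for i in range(1,n) if s[i,4]>a]
E
python3 - <<'E'
from h import *
o=ctrl.get_obs();print(o)
for n in("scene","top"):
    c=cam(n);save(c,n+"0.png");print(n,c["K"],c["pose"])
E
```

```text
pics
{'time_s': 0.0, 'q': array([-1.40230166e+00,  1.81535431e-01,  1.60801617e+00, -8.39771479e-06,
        1.35380615e+00, -2.06314228e-01]), 'dq': array([-0.00029124, -0.00031034, -0.00116543,  0.00023146,  0.00049955,
       -0.00055458]), 'joint_efforts': array([-1.51277691e-03, -4.44867182e+01, -3.51336193e+01, -3.16974056e-04,
        9.18114383e-03, -1.83439717e-06]), 'eef_pos': array([ 0.21041735, -0.53453087,  0.23838336]), 'eef_rot': array([-8.82464279e-04,  9.82490568e-01,  1.86310239e-01,  1.25888661e-05]), 'wrist_force': array([ 0.23262052, -0.10909846, -0.77913902]), 'torque': array([-0.01132977,  0.02340879, -0.00091513]), 'grasp_force': 0.0, 'opening': 1.0034193986397077}
scene [[485.03049686   0.         281.35058727]
 [  0.         485.03049686 202.79824316]
 [  0.           0.           1.        ]] [[ 0.55347642  0.62801885 -0.54704312  1.32452867]
 [ 0.83277386 -0.42700998  0.35234951 -0.57744966]
 [-0.01231074 -0.65058036 -0.75933764  1.16431947]
 [ 0.          0.          0.          1.        ]]
top [[436.8597515    0.         282.5632316 ]
 [  0.         436.8597515  211.43400027]
 [  0.           0.           1.        ]] [[ 0.02737312 -0.97898001  0.20211101  0.22223299]
 [-0.99961923 -0.02751158  0.0021246  -0.07244276]
 [ 0.00348045 -0.20209221 -0.97936031  1.62364487]
 [ 0.          0.          0.          1.        ]]
```

View pics/scene0.png

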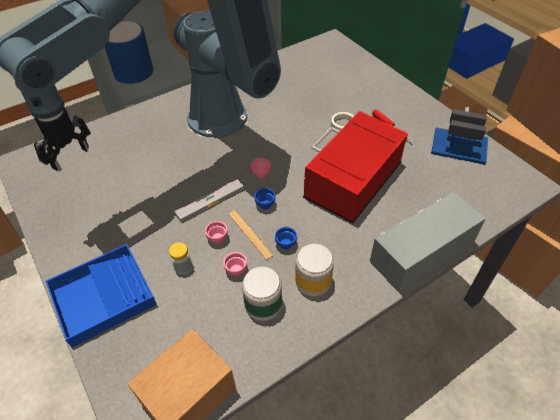

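View pics/top0.png

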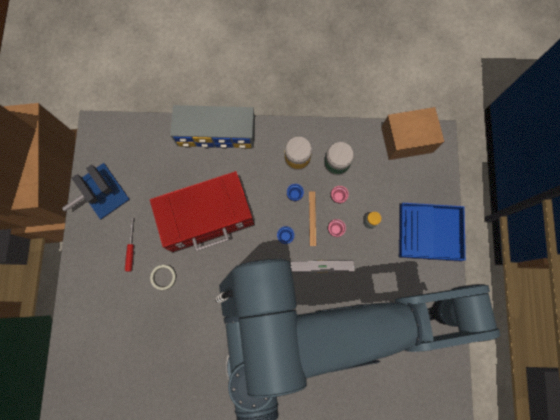

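Scene picture: blue cups at (265,199) and (286,238); pink look-alikes at (216,232), (235,264) and something pink at (261,167); jar with yellow cap at (180,252); tins at (263,293) and (314,270); chest around (355,165). Top picture: blue cups at (295,192) and (286,235); pink at (340,195) and (336,228); jar at (374,219); chest handle at (210,241).
Candidates: the 2 blue cups against 3 pink ones and the blue liner and clamp. Jar against the yellow tin.

```bash
python3 - <<'E'
from h import *
for n in("scene","top"):
    c=cam(n);w=cloud(c);hsv=cv2.cvtColor(c["color"],cv2.COLOR_RGB2HSV)
    H,S,V=hsv[...,0],hsv[...,1],hsv[...,2]
    ms={"blue":(H>105)&(H<130)&(S>120)&(V>50),"pink":(((H>165)|(H<5))&(S>60)&(S<185)&(V>120)),"yel":(H>15)&(H<32)&(S>150)&(V>120),"red":((H<6)|(H>174))&(S>200)&(V>60)}
    for k,m in ms.items():
        for b,s,ce in blobs(m,40):
            p=w[b];p=p[np.isfinite(p[:,0])]
            if len(p)<10 or np.median(p[:,2])<-.05: continue
            t=np.percentile(p[:,2],97);q=p[p[:,2]>t-.012]
            print(n,k,ce.round(),s[:5],"ztop",t.round(3),"mid",((q.min(0)+q.max(0))/2).round(3),"ext",np.ptp(q,axis=0).round(3))
    if n=="top":
        b=max(blobs(ms["red"]),key=lambda x:x[1][4])[0];p=w[b];q=p[(p[:,2]>.115)&(p[:,2]<.14)]
        r=cv2.minAreaRect(q[:,:2].astype(np.float32));print("chest top",r,np.percentile(q[:,2],[5,50,95]));print(cv2.boxPoints(r))
    if n=="scene": save(c,"crop1.png",(160,130,420,320),3)
E
```

```text
scene blue [459. 147.] [ 432  128   56   36 1286] ztop 0.079 mid [0.644 0.584 0.077] ext [0.058 0.05  0.021]
scene blue [264. 198.] [254 188  21  22 334] ztop 0.047 mid [ 0.465 -0.084  0.042] ext [0.067 0.065 0.014]
scene blue [285. 237.] [275 227  22  22 382] ztop 0.047 mid [ 0.627 -0.116  0.043] ext [0.064 0.063 0.016]
scene blue [ 99. 295.] [  46  244  110  104 6587] ztop 0.046 mid [ 0.493 -0.625  0.043] ext [0.213 0.236 0.018]
scene pink [260. 167.] [251 158  19  20 280] ztop 0.048 mid [ 0.342 -0.024  0.043] ext [0.067 0.062 0.014]
scene pink [216. 231.] [205 221  23  22 389] ztop 0.046 mid [ 0.495 -0.272  0.042] ext [0.066 0.065 0.015]
scene pink [235. 263.] [223 252  24  24 439] ztop 0.047 mid [ 0.624 -0.282  0.043] ext [0.068 0.064 0.015]
scene yel [178. 250.] [169 243  18  17 221] ztop 0.09 mid [ 0.528 -0.402  0.085] ext [0.05  0.046 0.013]
scene yel [314. 286.] [304 279  23  14 220] ztop 0.075 mid [ 0.808 -0.145  0.072] ext [0.034 0.049 0.017]
scene red [354. 164.] [ 304  110  103  111 6708] ztop 0.141 mid [0.539 0.212 0.138] ext [0.275 0.354 0.017]
top blue [183. 138.] [174
[... 978 characters left out ...]
269  0.044] ext [0.064 0.063 0.015]
top pink [127. 258.] [125 243   7  29  43] ztop 0.029 mid [0.365 0.493 0.025] ext [0.099 0.021 0.014]
top yel [374. 218.] [368 212  13  13 137] ztop 0.093 mid [ 0.525 -0.397  0.088] ext [0.045 0.043 0.014]
top red [202. 209.] [ 153  178   94   63 1921] ztop 0.144 mid [0.532 0.221 0.14 ] ext [0.219 0.326 0.016]
top red [168. 236.] [162 231  14  11  43] ztop 0.143 mid [0.432 0.319 0.139] ext [0.034 0.046 0.012]
chest top ((0.5334527492523193, 0.21608604490756989), (0.17860332131385803, 0.3117032051086426), 20.28306007385254) [0.12857781 0.13483591 0.13920311]
[[0.3956613  0.33131635]
 [0.5037158  0.03894141]
 [0.6712442  0.10085574]
 [0.5631897  0.39323068]]
```

View pics/crop1.png

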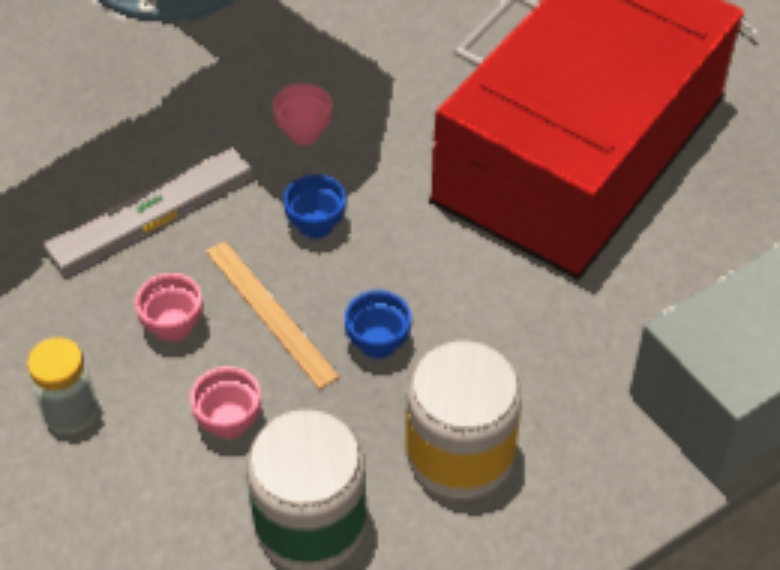

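The close crop confirms two blue cups (265,199) and (286,238), both upright with the tins well apart. The other three cups are pink. Next I move over the handle, turning to its line.

```bash
cat >> h.py <<'E'
def Rt(o):
    q=o["eef_rot"];return R.from_quat([q[1],q[2],q[3],q[0]]).as_matrix()
def to(p,yaw=None):
    o=ctrl.get_obs();M=Rt(o);d=M.T@(np.array(p)-o["eef_pos"])/.2
    y0=np.degrees(np.arctan2(M[1,0],M[0,0]));t=0 if yaw is None else -((yaw-y0+180)%360-180)
    print("shares",d.round(3),"twist",round(np.radians(t)/1.5,3),"yaw0",round(y0,1))
E
python3 - <<'E'
from h import *
to((.38,-.2,.30),70);to((.40,.14,.30),110.3)
E
```

```text
shares [ 1.402 -1.248 -0.305] twist -0.565 yaw0 21.5
shares [ 2.117 -2.793 -0.303] twist -1.034 yaw0 21.5
```

```bash
python3 -m handwheel '[[[0.5,-0.4,-0.3,-0.2],[1,-0.9,-0.3,-0.3],[1,-0.9,-0.3,-0.4],[1,-0.9,-0.3,-0.4],[1,-0.9,-0.3,-0.4],[1,-0.9,-0.3,-0.4]]]' 85
python3 - <<'E'
from h import *
to((.40,.13,.30),110.3)
E
```

```text
time_s: 0.95
eef_pos: [0.3315, -0.2931, 0.2998]
eef_rot: [0.001, 0.883, 0.47, 0.0]
wrist_force: [-0.3, -0.0, 0.1]
opening: 1.002
grasp_force: 0.0
shares [ 1.946 -0.898 -0.003] twist -0.631 yaw0 56.0
```

```bash
python3 -m handwheel '[[[0.3,-0.1,0,-0.1],[0.6,-0.3,0,-0.3],[1,-0.4,0,-0.5],[1,-0.45,0,-0.63],[1,-0.45,0,-0.63],[1,-0.45,0,-0.63],[1,-0.45,0,-0.63]]]' 85
python3 - <<'E'
from h import *
to((.40,.13,.30),110.3)
E
```

```text
time_s: 1.82
eef_pos: [0.3685, -0.0792, 0.299]
eef_rot: [-0.0, 0.574, 0.819, -0.0]
wrist_force: [-0.5, -0.7, -0.3]
opening: 0.996
grasp_force: 0.0
shares [ 0.93   0.504 -0.005] twist -0.005 yaw0 109.9
```

```bash
python3 -m handwheel '[[[0.4,0.2,0,0],[0.7,0.4,0,0],[0.93,0.5,0,0],[0.93,0.5,0,0],[0.93,0.5,0,0],[0.93,0.5,0,0]]]' 30
python3 - <<'E'
from h import *
c=cam("wrist");save(c,"w1.png");w=cloud(c);print(c["T_tool_cam"])
c2=cam("top");save(c2,"top1.png")
E
```

```text
time_s: 2.58
eef_pos: [0.399, 0.1296, 0.299]
eef_rot: [-0.0, 0.574, 0.819, -0.0]
wrist_force: [-0.4, -0.6, 0.3]
opening: 0.352
grasp_force: 0.0
[[-2.08805419e-04 -9.65927242e-01 -2.58813677e-01  6.38508429e-02]
 [ 9.99999941e-01 -2.72259467e-04  2.09329855e-04  2.09785012e-04]
 [-2.72661883e-04 -2.58813618e-01  9.65927242e-01 -1.33559374e-01]
 [ 0.00000000e+00  0.00000000e+00  0.00000000e+00  1.00000000e+00]]
```

View pics/w1.png

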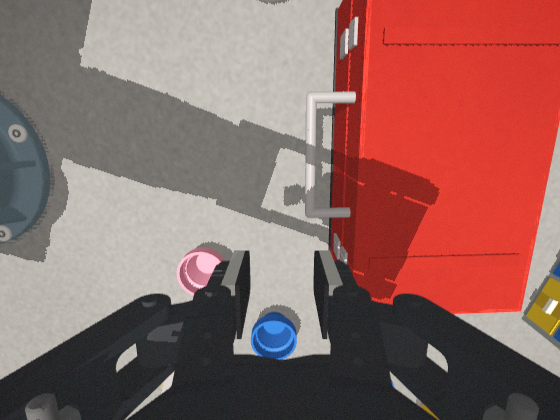

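View pics/top1.png

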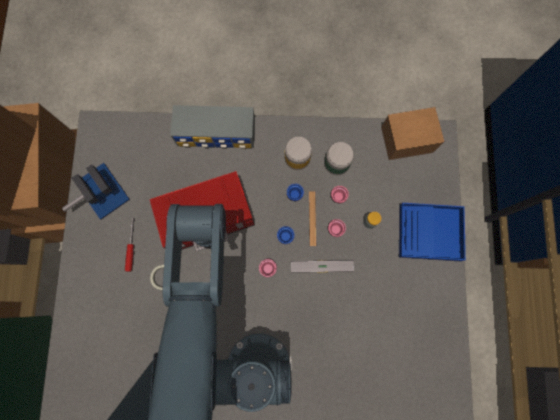

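The wrist view shows the handle bar running (311,97) to (312,213), with the lid edge at column ~335. A blue cup and a pink cup sit below it. The top view now shows the rest of the bench, and there are only two blue cups.

```bash
python3 - <<'E'
from h import *
c=cam("wrist");w=cloud(c)
for v in (110,130,155,175,200):
    g=w[v,300:325]; k=g[(g[:,2]>.085)&(g[:,2]<.13)]
    if len(k): print("bar",v,np.median(k,axis=0).round(4),len(k))
for v in(97,155,213): print("ray",ray(c,311.5,v,.108).round(4))
H=cv2.cvtColor(c["color"],cv2.COLOR_RGB2HSV);m=(((H[...,0]<8)|(H[...,0]>172))&(H[...,1]>170))
p=w[m];p=p[(p[:,2]>.12)&(p[:,2]<.14)];r=cv2.minAreaRect(p[:,:2].astype(np.float32));print(r,np.median(p[:,2]));print(cv2.boxPoints(r))
e=[ ray(c,x,y,.13)for x,y in((362,100),(362,290))];print("edge",e)
E
```

```text
bar 110 [0.399  0.2116 0.1181] 10
bar 130 [0.4044 0.1946 0.1192] 10
bar 155 [0.4122 0.1731 0.1186] 11
bar 175 [0.4186 0.1552 0.1196] 10
bar 200 [0.4278 0.1319 0.1187] 10
ray [0.3955 0.2232 0.108 ]
ray [0.415  0.1729 0.108 ]
ray [0.4363 0.1179 0.108 ]
((0.5411912202835083, 0.202680304646492), (0.18163490295410156, 0.2906452715396881), 20.445289611816406) 0.13361811404991403
[[0.40533164 0.30712482]
 [0.50685775 0.03478839]
 [0.6770508  0.09823579]
 [0.5755247  0.3705722 ]]
edge [array([0.43685634, 0.23361034, 0.13      ]), array([0.51050757, 0.06420438, 0.13      ])]
```

```bash
python3 -m handwheel '[[[0.18,0.143,0.2,0],[0.18,0.143,0.5,0],[0.18,0.143,0.7,0],[0.18,0.143,0.85,0],[0.18,0.143,0.95,0],[0.18,0.143,1,0],[0.18,0.143,1,0],[0.18,0.143,1,0]]]' 30; python3 -m handwheel '[[[0,0,0,0],[0,0,0,0],[0,0,0,0],[0,0,0,0]]]' 0
```

```text
time_s: 3.72
eef_pos: [0.4144, 0.1741, 0.1001]
eef_rot: [0.001, 0.574, 0.819, 0.001]
wrist_force: [-0.2, -0.6, -0.2]
opening: 0.349
grasp_force: 0.0
time_s: 4.22
eef_pos: [0.4114, 0.1732, 0.0988]
eef_rot: [-0.001, 0.573, 0.819, -0.002]
wrist_force: [-6.8, -5.3, 2.3]
opening: 0.089
grasp_force: 58.5
```

```bash
python3 -m handwheel '[[[0,0.01,-0.08,0],[0,0.027,-0.163,0],[0,0.05,-0.24,0],[0,0.079,-0.32,0],[0,0.113,-0.395,0],[0,0.153,-0.468,0],[0,0.2,-0.54,0],[0,0.249,-0.604,0],[0,0.305,-0.665,0],[0,0.363,-0.723,0]]]' 0
```

```text
time_s: 5.48
eef_pos: [0.4793, 0.1985, 0.2441]
eef_rot: [-0.002, 0.573, 0.819, -0.003]
wrist_force: [-6.9, -2.8, 1.6]
opening: 0.09
grasp_force: 58.5
```

```bash
python3 -m handwheel '[[[0,0.132,-0.101,0],[0,0.276,-0.181,0],[0,0.432,-0.238,0],[0,0.594,-0.272,0],[0,0.68,-0.278,0],[0,0.759,-0.281,0],[0,0.85,-0.275,0],[0,0.924,-0.266,0],[0,0.945,-0.262,0],[0,0.945,-0.262,0]]]' 0
```

```text
time_s: 6.72
eef_pos: [0.6526, 0.2631, 0.2988]
eef_rot: [-0.005, 0.573, 0.82, -0.006]
wrist_force: [-34.5, -8.4, 20.2]
opening: 0.083
grasp_force: 63.8
```

The force has built up and the travel matches 1.65 rad, so the lid is on its stop. Next I ease off, release and rise.

```bash
python3 -m handwheel '[[[0,-0.018,0.003,0],[0,-0.018,0.003,0],[0,-0.018,0.003,0]]]' 0;  python3 -m handwheel '[[[0,0,0,0],[0,0,0,0],[0,0,-0.2,0],[0,0,-0.4,0],[0,0,-0.4,0]]]' 40
python3 - <<'E'
from h import *
c=cam("scene");save(c,"scene2.png")
to((.46,.19,.37),110.3)
E
```

```text
time_s: 7.1
eef_pos: [0.6525, 0.263, 0.2988]
eef_rot: [-0.002, 0.573, 0.82, -0.002]
wrist_force: [-19.7, -3.2, 13.2]
opening: 0.089
grasp_force: 63.2
time_s: 7.72
eef_pos: [0.6576, 0.2628, 0.3808]
eef_rot: [0.003, 0.574, 0.819, 0.003]
wrist_force: [-0.5, 0.2, 0.3]
opening: 0.472
grasp_force: 0.0
shares [-0.005 -1.049  0.035] twist -0.004 yaw0 110.0
```

View pics/scene2.png

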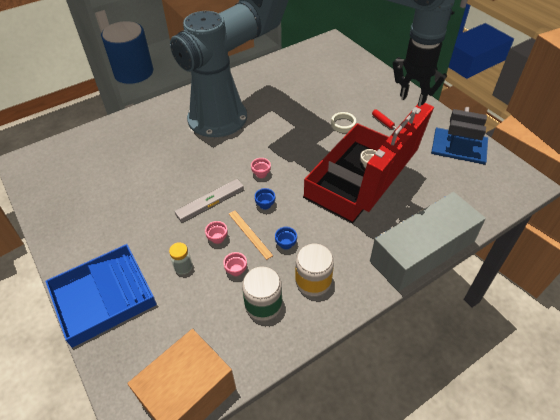

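The lid stands open. The white cup is at (369,157) in the wide bay and the bench items are unchanged. Next I look into the chest from two places with the wrist camera.

```bash
cat >> h.py <<'E'
def white(c,x0,y0,rad=.09):
    w=cloud(c);H=cv2.cvtColor(c["color"],cv2.COLOR_RGB2HSV)
    m=(H[...,1]<60)&(H[...,2]>120)&(np.hypot(w[...,0]-x0,w[...,1]-y0)<rad)&(w[...,2]>.02)&(w[...,2]<.09)
    return m,w
E
python3 -m handwheel '[[[0,-0.2,0,0],[0,-0.5,0,0],[0,-0.8,0,0],[0,-1,0,0],[0,-1,0,0],[0,-1,0,0],[0,-1,0,0]]]' 85
python3 - <<'E'
from h import *
c=cam("wrist");save(c,"w2.png")
E
```

```text
time_s: 8.65
eef_pos: [0.4687, 0.1942, 0.375]
eef_rot: [-0.0, 0.574, 0.819, -0.0]
wrist_force: [1.1, 0.4, -0.1]
opening: 0.994
grasp_force: 0.0
```

View pics/w2.png

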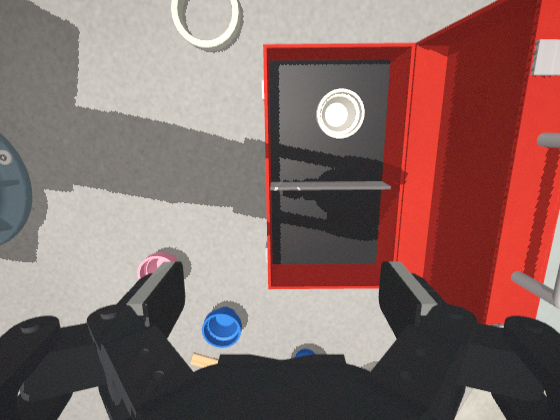

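The white cup's rim is centred at (341,113), the divider at row 186, and the narrow bay is clear and empty below it. I measure these and the first blue cup at (222,327).

```bash
cat >> h.py <<'E'
def ring(c,mask,h):
    "centre of outer contour ellipse of a rim: ray to height h"
    cs,_=cv2.findContours(mask.astype(np.uint8),cv2.RETR_EXTERNAL,cv2.CHAIN_APPROX_NONE)
    k=max(cs,key=cv2.contourArea);e=cv2.fitEllipse(cv2.convexHull(k));p=ray(c,*e[0],h)
    print("ellipse",np.round(e[0],1),np.round(e[1],1),"->",p.round(4),"diam",round(max(e[1])*np.linalg.norm(ray(c,e[0][0]+1,e[0][1],h)-p)*1000,1));return p
E
python3 - <<'E'
from h import *
c=cam("wrist");w=cloud(c);H=cv2.cvtColor(c["color"],cv2.COLOR_RGB2HSV)
h,s,v=[H[...,i] for i in range(3)]
m=np.zeros(h.shape,bool);m[80:145,305:375]=((s<70)&(v>110))[80:145,305:375]
ring(c,m,.048)
q=w[m];t=q[q[:,2]>.038];print("white z",np.percentile(t[:,2],[10,50,90]),(t.min(0)+t.max(0))/2)
b=(h>105)&(h<130)&(s>100)
for B,st,ce in blobs(b,300):
    q=w[B];t=q[(q[:,2]>.035)&(q[:,2]<.06)]
    if len(t)>30:
        print("blue",ce.round(),((t.min(0)+t.max(0))/2).round(4),np.ptp(t,axis=0).round(3))
        ring(c,B,.042)
print("corners FL,FR",ray(c,265,45,.085).round(4),ray(c,268,288,.085).round(4),"BL",ray(c,413,44,.085).round(4))
print("divider mid top",ray(c,330,186,.054).round(4), w[186,330], "floor",w[230,330])
# second view of white cup & chest: top
c=cam("top");w=cloud(c);m,w=white(c,.51,.29,.08)
if m.sum()>20: q=w[m];print("top white",((q.min(0)+q.max(0))/2).round(4),np.ptp(q,axis=0).round(3));ring(c,m,.048)
H=cv2.cvtColor(c["color"],cv2.COLOR_RGB2HSV);b=(H[...,0]>105)&(H[...,0]<130)&(H[...,1]>120)&(H[...,2]>50)
for B,st,ce in blobs(b,150):
    if st[4]<300: print(ce.round(1));ring(c,B,.042)
E
```

```text
ellipse [326.9 108.3] [57.  78.5] -> [0.4967 0.2958 0.048 ] diam 105.4
white z [0.04238029 0.04663381 0.04783553] [0.51609417 0.29623898 0.04368419]
blue [222. 328.] [ 0.4646 -0.0831  0.0403] [0.063 0.065 0.011]
ellipse [221.9 327.4] [38.7 41.1] -> [ 0.4643 -0.0783  0.042 ] diam 67.1
corners FL,FR [0.3973 0.3336 0.085 ] [0.5055 0.0365 0.085 ] BL [0.5609 0.3942 0.085 ]
divider mid top [0.5393 0.2    0.054 ] [0.54036029 0.19934422 0.04876787] floor [0.57642197 0.12734607 0.00517212]
top white [0.5008 0.3135 0.0377] [0.039 0.033 0.034]
ellipse [176.9 221.1] [ 4.8 13.7] -> [0.5005 0.317  0.048 ] diam 50.2
[ 91.8 184.7]
ellipse [ 91.5 184.5] [ 9.4 27.3] -> [0.6314 0.6479 0.042 ] diam 102.0
[294.7 191.9]
ellipse [294.7 192. ] [15.8 16.3] -> [ 0.6241 -0.1122  0.042 ] diam 60.8
[285.2 234.7]
ellipse [285.2 234.6] [16.2 16.6] -> [ 0.4623 -0.081   0.042 ] diam 60.6
```

```bash
python3 - <<'E'
from h import *
to((.464,-.080,.20))
c=cam("wrist");print("white eye",ray(c,341,113,.048).round(4),ray(c,341,137,.048),ray(c,341,89,.048))
E
```

```text
shares [-1.281 -0.489  0.876] twist 0.0 yaw0 110.0
white eye [0.5166 0.2967 0.048 ] [0.52881744 0.26754837 0.048     ] [0.50489386 0.32479088 0.048     ]
```

```bash
python3 -m handwheel '[[[-0.2,-0.1,0,0],[-0.5,-0.2,0.1,0],[-0.8,-0.4,0.3,0],[-1,-0.49,0.5,0],[-1,-0.49,0.5,0],[-1,-0.49,0.5,0]]]' 70;python3 -m handwheel '[[[-0.14,0,0.1,0],[-0.28,0,0.3,0],[-0.28,0,0.37,0],[-0.28,0,0.37,0]]]' 70
python3 - <<'E'
from h import *
c=cam("wrist");save(c,"w3.png");w=cloud(c);o=ctrl.get_obs();M=Rt(o)
t=(w-o["eef_pos"])@M
g=np.isfinite(t[...,0])&(np.abs(t[...,0])<.02)&(np.abs(t[...,1])<.07)&(t[...,2]<.05)&(t[...,2]>-.05)
for s in(-1,1):
    k=t[g&(t[...,1]*s>.01)];print("finger",s,"zmax",np.percentile(k[:,2],[50,90,99]).round(4),"y inner",np.percentile(np.abs(k[:,1]),[2,50]).round(4))
H=cv2.cvtColor(c["color"],cv2.COLOR_RGB2HSV);b=(H[...,0]>105)&(H[...,0]<130)&(H[...,1]>100)
for B,st,ce in blobs(b,800):
    print(st,np.percentile(w[B][:,2],97));p=ring(c,B,.044);to((p[0],p[1],.15))
E
```

```text
time_s: 9.6
eef_pos: [0.4442, -0.0277, 0.2753]
eef_rot: [-0.001, 0.574, 0.819, 0.0]
wrist_force: [0.2, 0.0, 1.4]
opening: 0.822
grasp_force: 0.0
time_s: 10.1
eef_pos: [0.4635, -0.0785, 0.2018]
eef_rot: [-0.001, 0.573, 0.819, 0.0]
wrist_force: [-0.3, 0.4, 0.8]
opening: 0.822
grasp_force: 0.0
finger -1 zmax [-0.0351 -0.009   0.0002] y inner [0.0348 0.0395]
finger 1 zmax [-0.0352 -0.0092  0.0001] y inner [0.0345 0.0395]
[ 246  167   69   70 3748] nan
ellipse [280.3 201.8] [68.7 69.1] -> [ 0.4639 -0.0821  0.044 ] diam 63.2
shares [-0.015 -0.007  0.264] twist 0.0 yaw0 110.1
[ 392  252   66   58 2291] nan
ellipse [426.9 277.8] [46.2 72. ] -> [ 0.6241 -0.1045  0.044 ] diam 70.2
shares [-0.396  0.707  0.264] twist 0.0 yaw0 110.1
```

View pics/w3.png

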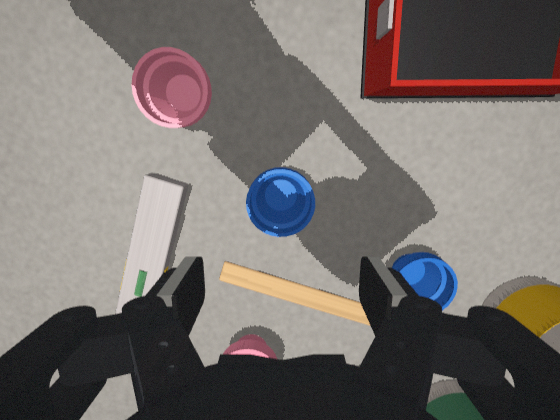

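Blue cup 1's rim is at (280,202) and there is room for the fingers on both sides. The stick, level and pink cup are clear. I descend, grip and lift.

```bash
python3 -m handwheel '[[[-0.015,-0.005,0.2,0],[-0.015,-0.005,0.5,0],[-0.015,-0.005,0.7,0],[-0.015,-0.005,0.8,0],[-0.015,-0.005,0.868,0],[-0.015,-0.005,0.868,0],[-0.015,-0.005,0.868,0]]]' 77;python3 -m handwheel '[[[0,0,0,0],[0,0,0,0],[0,0,0,0],[0,0,0,0]]]' 50; python3 -m handwheel '[[[0,0,-0.1,0],[0,0,-0.3,0],[0,0,-0.6,0],[0,0,-0.9,0],[0,0,-0.9,0],[0,0,-0.9,0]]]' 50
python3 - <<'E'
from h import *
to((.5166,.2965,.208))
E
```

```text
time_s: 11.02
eef_pos: [0.4647, -0.0834, 0.0294]
eef_rot: [0.001, 0.573, 0.819, 0.0]
wrist_force: [-0.0, 0.0, 0.1]
opening: 0.9
grasp_force: 0.0
time_s: 11.52
eef_pos: [0.4646, -0.0835, 0.03]
eef_rot: [0.001, 0.574, 0.819, 0.0]
wrist_force: [-2.7, 1.7, 11.5]
opening: 0.738
grasp_force: 64.2
time_s: 12.28
eef_pos: [0.4632, -0.0831, 0.2081]
eef_rot: [0.0, 0.574, 0.819, 0.0]
wrist_force: [0.4, -0.5, -1.0]
opening: 0.737
grasp_force: 66.7
shares [1.692 0.9   0.   ] twist 0.0 yaw0 110.0
```

```bash
python3 -m handwheel '[[[0.2,0.1,0,0],[0.5,0.3,0,0],[0.8,0.6,0,0],[1,0.9,0,0],[1,0.9,0,0],[1,0.9,0,0],[1,0.9,0,0]]]' 50
python3 - <<'E'
from h import *
c=cam("wrist");save(c,"w4.png");w=cloud(c)
H=cv2.cvtColor(c["color"],cv2.COLOR_RGB2HSV)
m=(H[...,1]<60)&(H[...,2]>100)&(np.hypot(w[...,0]-.5166,w[...,1]-.2965)<.045)&(w[...,2]>.036)&(w[...,2]<.075)
p=ring(c,m,.048);print("z",np.percentile(w[m][:,2],[10,50,90]).round(4))
q=w[m];print(((q.min(0)+q.max(0))/2).round(4),np.ptp(q,axis=0).round(4))
r=cv2.minEnclosingCircle(q[:,:2].astype(np.float32));print("circle",r)
to((p[0],p[1],.208))
E
```

```text
time_s: 13.15
eef_pos: [0.5628, 0.1659, 0.2059]
eef_rot: [-0.002, 0.574, 0.819, -0.001]
wrist_force: [0.8, -0.5, -1.0]
opening: 0.732
grasp_force: 66.7
ellipse [283.   28.7] [78.6 90.5] -> [0.5162 0.2966 0.048 ] diam 72.6
z [0.0395 0.0465 0.0477]
[0.5162 0.2943 0.0426] [0.0636 0.06   0.0132]
circle ((0.5163174867630005, 0.29614874720573425), 0.03199482336640358)
shares [ 0.696  0.004 -0.007] twist 0.0 yaw0 110.0
```

View pics/w4.png

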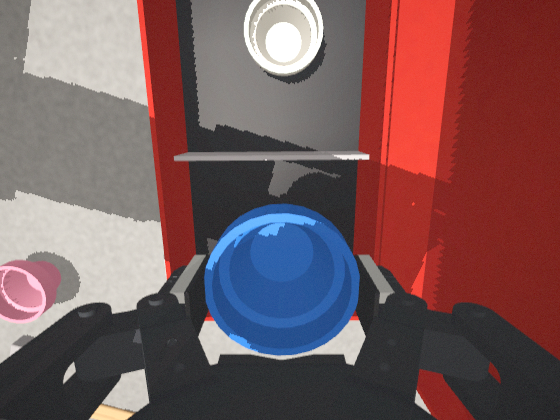

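The held cup hangs level with its rim centred at (282,279), and the white cup's rim is centred at (283,34). I measure the held cup's offset in the jaws, then move over.

```bash
cat >> h.py <<'E'
def held(c):
    "offset of held blue cup's rim centre from TCP in tool frame"
    H=cv2.cvtColor(c["color"],cv2.COLOR_RGB2HSV);b=(H[...,0]>105)&(H[...,0]<130)&(H[...,1]>100)
    B=max(blobs(b,800),key=lambda x:x[1][4])[0];o=ctrl.get_obs();p=ring(c,B,o["eef_pos"][2]+.015)
    return Rt(o).T@(p-o["eef_pos"])
E
python3 - <<'E'
from h import *
d=held(cam("wrist"));print(d.round(4))
o=ctrl.get_obs();W=np.array([.5163,.2963,.208])-Rt(o)@np.array([d[0],0,0]);print(W);to(W)
E
python3 -m handwheel '[[[0.2,0,0,0],[0.4,0,0,0],[0.6,0,0,0],[0.69,0,0,0],[0.69,0,0,0],[0.69,0,0,0],[0.69,0,0,0]]]' 50
```

```text
ellipse [281.5 279.8] [151.8 155.6] -> [0.5616 0.1701 0.222 ] diam 61.6
[ 0.0051  0.0001 -0.015 ]
[0.51803646 0.29151043 0.20799822]
shares [ 0.67   0.002 -0.005] twist 0.0 yaw0 109.9
time_s: 14.12
eef_pos: [0.5177, 0.2948, 0.2081]
eef_rot: [0.0, 0.574, 0.819, -0.0]
wrist_force: [0.3, -0.3, -0.5]
opening: 0.732
grasp_force: 66.7
```

```bash
python3 -m handwheel '[[[0,-0.003,0.2,0],[0,-0.003,0.4,0],[0,-0.003,0.55,0],[0,-0.003,0.65,0],[0,-0.003,0.7,0],[0,-0.003,0.74,0],[0,-0.003,0.77,0],[0,-0.003,0.79,0],[0,-0.003,0.8,0],[0,-0.003,0.8,0]]]' 50
```

```text
time_s: 15.38
eef_pos: [0.5168, 0.2961, 0.0501]
eef_rot: [0.0, 0.573, 0.819, 0.0]
wrist_force: [-4.3, -0.7, 10.7]
opening: 0.736
grasp_force: 72.6
```

```bash
python3 -m handwheel '[[[0,0,0,0],[0,0,0,0],[0,0,0,0],[0,0,-0.1,0],[0,0,-0.3,0],[0,0,-0.6,0],[0,0,-0.8,0],[0,0,-0.8,0],[-0.5,0,-0.8,0],[-0.5,0,-0.8,0]]]' 78
python3 - <<'E'
from h import *
c=cam("wrist");save(c,"w5.png",(130,0,560,250),1.5);w=cloud(c)
H=cv2.cvtColor(c["color"],cv2.COLOR_RGB2HSV)
m=(H[...,0]>105)&(H[...,0]<130)&(H[...,1]>100)&(np.hypot(w[...,0]-.5166,w[...,1]-.2965)<.06)
q=w[m];print("stack z",np.percentile(q[:,2],[50,90,98]).round(4))
p=ring(c,m,.064)
n=q[q[:,2]>.05];A=np.c_[n[:,:2]-n[:,:2].mean(0),np.ones(len(n))];print("tilt",np.linalg.lstsq(A,n[:,2],rcond=None)[0].round(3))
c=cam("top");H=cv2.cvtColor(c["color"],cv2.COLOR_RGB2HSV);b=(H[...,0]>105)&(H[...,0]<130)&(H[...,1]>120)&(H[...,2]>50)
for B,st,ce in blobs(b,150):
    if st[4]<300: ring(c,B,.042)
to((.624,-.108,.25))
E
```

```text
time_s: 16.62
eef_pos: [0.5507, 0.2002, 0.208]
eef_rot: [-0.0, 0.574, 0.819, -0.0]
wrist_force: [-0.1, 0.1, 0.3]
opening: 0.913
grasp_force: 0.0
stack z [0.0431 0.0588 0.063 ]
ellipse [282.3  73.7] [72.6 74.4] -> [0.5162 0.2974 0.064 ] diam 58.7
tilt [ 0.029 -0.041  0.058]
ellipse [ 91.9 185. ] [ 8.7 29.6] -> [0.6295 0.646  0.042 ] diam 110.6
ellipse [294.8 191.9] [15.7 16.5] -> [ 0.6241 -0.1125  0.042 ] diam 61.5
shares [-1.565 -0.177 -0.209] twist 0.0 yaw0 109.8
```

View pics/w5.png

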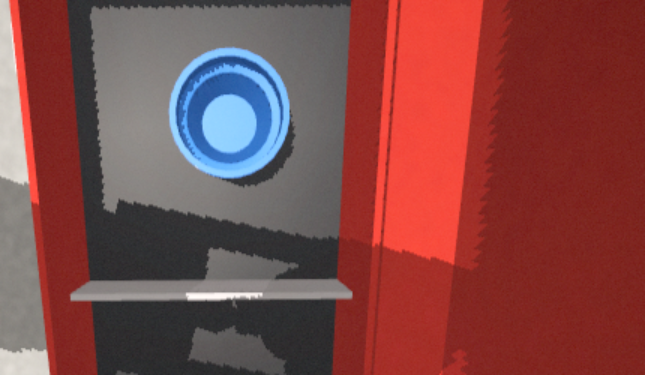

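The stack shows one blue cup seated level in the white one, with its rim at 64 mm as it must be. Cup 2 has not moved, so I go to it.

```bash
python3 -m handwheel '[[[-0.3,0,-0.05,0],[-0.6,-0.05,-0.1,0],[-0.9,-0.1,-0.1,0],[-1,-0.17,-0.1,0],[-1,-0.17,-0.1,0],[-1,-0.17,-0.1,0]]]' 77
python3 -m handwheel '[[[-0.25,0,0,0],[-0.5,0,0.1,0],[-0.5,0,0.2,0],[-0.5,0,0.2,0],[-0.5,0,0.2,0]]]' 77
python3 - <<'E'
from h import *
c=cam("wrist");w=cloud(c);o=ctrl.get_obs()
H=cv2.cvtColor(c["color"],cv2.COLOR_RGB2HSV);b=(H[...,0]>105)&(H[...,0]<130)&(H[...,1]>100)
for B,st,ce in blobs(b,800):
    p=ring(c,B,.044);print(st,np.nanpercentile(w[B][:,2],[90,97]));to((p[0],p[1],.0295))
E
```

```text
time_s: 17.48
eef_pos: [0.5869, 0.0035, 0.2279]
eef_rot: [-0.0, 0.573, 0.819, 0.0]
wrist_force: [-0.3, 0.4, 0.4]
opening: 0.902
grasp_force: 0.0
time_s: 18.1
eef_pos: [0.6214, -0.0898, 0.1886]
eef_rot: [-0.0, 0.573, 0.82, 0.0]
wrist_force: [-0.7, 0.0, 0.3]
opening: 0.903
grasp_force: 0.0
ellipse [277.6 226.6] [70.8 71.2] -> [ 0.6265 -0.1128  0.044 ] diam 63.5
[ 242  191   72   71 3954] [0.04295814 0.04361873]
shares [-0.115 -0.017  0.798] twist 0.0 yaw0 110.1
```

```bash
python3 -m handwheel '[[[-0.11,-0.017,0.1,0],[-0.115,-0.017,0.4,0],[-0.115,-0.017,0.6,0],[-0.115,-0.017,0.73,0],[-0.115,-0.017,0.798,0],[-0.115,-0.017,0.798,0],[-0.115,-0.017,0.798,0]]]' 77;python3 -m handwheel '[[[0,0,0,0],[0,0,0,0],[0,0,0,0],[0,0,0,0]]]' 50; python3 -m handwheel '[[[0,0,-0.1,0],[0,0,-0.3,0],[0,0,-0.6,0],[0,0,-0.9,0],[0,0,-0.9,0],[0,0,-0.9,0]]]' 50
python3 - <<'E'
from h import *
to((.5165,.2960,.21))
E
```

```text
time_s: 19.02
eef_pos: [0.6271, -0.115, 0.0299]
eef_rot: [0.001, 0.574, 0.819, 0.0]
wrist_force: [0.9, -0.7, -0.1]
opening: 0.908
grasp_force: 0.0
time_s: 19.52
eef_pos: [0.6276, -0.1151, 0.0307]
eef_rot: [0.002, 0.574, 0.819, 0.0]
wrist_force: [-0.3, -0.9, 6.2]
opening: 0.734
grasp_force: 66.4
time_s: 20.27
eef_pos: [0.6258, -0.1143, 0.2093]
eef_rot: [0.0, 0.574, 0.819, 0.0]
wrist_force: [-0.1, 0.6, -1.0]
opening: 0.735
grasp_force: 65.7
shares [ 2.115  0.188 -0.005] twist 0.0 yaw0 110.0
```

```bash
python3 -m handwheel '[[[0.2,0.02,0,0],[0.5,0.1,0,0],[0.8,0.15,0,0],[1,0.18,0,0],[1,0.18,0,0],[1,0.18,0,0],[1,0.18,0,0]]]' 50
python3 -m handwheel '[[[0.2,0,0,0],[0.5,0,0,0],[0.8,0,0,0],[1,0,0,0],[1,0,0,0],[1,0,0,0],[1,0,0,0]]]' 50
python3 - <<'E'
from h import *
to((.517,.2950,.0665))
E
```

```text
time_s: 21.15
eef_pos: [0.5914, 0.0846, 0.2078]
eef_rot: [-0.0, 0.574, 0.819, -0.0]
wrist_force: [0.1, 0.2, -0.5]
opening: 0.734
grasp_force: 65.6
time_s: 22.02
eef_pos: [0.5238, 0.2722, 0.2084]
eef_rot: [0.0, 0.575, 0.818, -0.0]
wrist_force: [0.7, 0.9, -0.8]
opening: 0.729
grasp_force: 65.6
shares [0.119 0.007 0.709] twist 0.0 yaw0 109.9
```

```bash
python3 -m handwheel '[[[0.119,0.006,0,0],[0.119,0.006,0.15,0],[0.119,0.006,0.35,0],[0.119,0.006,0.5,0],[0.119,0.006,0.6,0],[0.119,0.006,0.65,0],[0.119,0.006,0.68,0],[0.119,0.006,0.705,0],[0.119,0.006,0.72,0],[0.119,0.006,0.72,0]]]' 50
```

```text
time_s: 23.28
eef_pos: [0.5168, 0.2968, 0.0666]
eef_rot: [0.001, 0.573, 0.819, 0.0]
wrist_force: [-3.5, -2.1, 9.7]
opening: 0.729
grasp_force: 67.0
```

Contact came at the expected height (0.0666). I release, back off to check the stack, and go look for the jar.

```bash
python3 -m handwheel '[[[0,0,0,0],[0,0,0,0],[0,0,0,0],[0,0,-0.1,0],[0,0,-0.3,0],[0,0,-0.6,0],[0,0,-0.8,0],[-0.2,0,-0.8,0],[-0.5,0,-0.8,0],[-0.5,0,-0.8,0]]]' 78
python3 - <<'E'
from h import *
c=cam("wrist");save(c,"w6.png",(130,0,560,250),1.5);w=cloud(c)
H=cv2.cvtColor(c["color"],cv2.COLOR_RGB2HSV)
m=(H[...,0]>105)&(H[...,0]<130)&(H[...,1]>100)&(np.hypot(w[...,0]-.5166,w[...,1]-.2965)<.06)
q=w[m];print("stack z",np.percentile(q[:,2],[50,90,98]).round(4));p=ring(c,m,.08)
c=cam("top");H=cv2.cvtColor(c["color"],cv2.COLOR_RGB2HSV);b=(H[...,0]>105)&(H[...,0]<130)&(H[...,1]>120)&(H[...,2]>50)
for B,st,ce in blobs(b,100): print(st,ce.round())
y=(H[...,0]>15)&(H[...,0]<32)&(H[...,1]>150)&(H[...,2]>120)
for B,st,ce in blobs(y,60): print("yel",ce.round(1));ring(c,B,.083)
c=cam("scene");H=cv2.cvtColor(c["color"],cv2.COLOR_RGB2HSV);y=(H[...,0]>15)&(H[...,0]<32)&(H[...,1]>150)&(H[...,2]>120)
for B,st,ce in blobs(y,60): print("yel scene",ce.round(1));ring(c,B,.083)
to((.526,-.40,.27),90)
E
```

```text
time_s: 24.52
eef_pos: [0.5518, 0.1992, 0.2262]
eef_rot: [0.001, 0.576, 0.818, 0.0]
wrist_force: [0.7, -0.5, 0.7]
opening: 0.913
grasp_force: 0.0
stack z [0.0593 0.0747 0.079 ]
ellipse [281.1  71. ] [72.7 73.4] -> [0.5166 0.2983 0.08  ] diam 58.2
[ 91 164  38  54 683] [109. 196.]
[ 83 174  18  22 168] [ 92. 185.]
[ 400  203   65   58 3479] [432. 231.]
yel [373.8 217.8]
ellipse [373.8 217.8] [12.6 13. ] -> [ 0.526  -0.3974  0.083 ] diam 46.9
yel scene [177.6 250.4]
ellipse [177.6 250.5] [15.8 18.1] -> [ 0.529  -0.4032  0.083 ] diam 49.3
yel scene [314.2 285.6]
ellipse [314.6 283.2] [17.9 25.7] -> [ 0.8199 -0.1555  0.083 ] diam 66.0
shares [-2.792 -1.143 -0.225] twist 0.232 yaw0 110.0
```

View pics/w6.png

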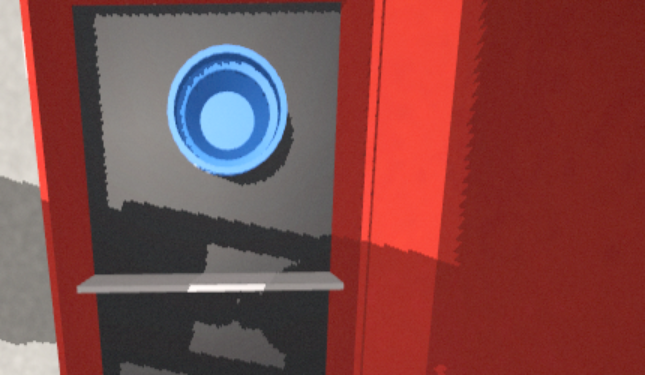

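The second blue cup is nested level with its rim at 80 mm, and the top camera sees no blue cup left on the bench. The jar is at (0.527,-0.400).

```bash
python3 -m handwheel '[[[-0.2,0,-0.1,0],[-0.5,-0.2,-0.2,0],[-0.8,-0.3,-0.2,0],[-1,-0.4,-0.2,0],[-1,-0.4,-0.2,0],[-1,-0.4,-0.2,0],[-1,-0.4,-0.2,0]]]' 77
python3 -m handwheel '[[[-0.2,-0.1,0,0],[-0.5,-0.2,0,0],[-0.8,-0.3,0,0],[-1,-0.4,0,0],[-1,-0.4,0,0],[-1,-0.4,0,0],[-1,-0.4,0,0]]]' 77
python3 -m handwheel '[[[-0.2,-0.1,0,0],[-0.4,-0.2,0,0],[-0.6,-0.35,0,0],[-0.6,-0.35,0,0],[-0.6,-0.35,0,0],[-0.6,-0.35,0,0]]]' 77
python3 - <<'E'
from h import *
c=cam("wrist");save(c,"w7.png");w=cloud(c);o=ctrl.get_obs()
H=cv2.cvtColor(c["color"],cv2.COLOR_RGB2HSV);b=(H[...,0]>15)&(H[...,0]<32)&(H[...,1]>140)&(H[...,2]>110)
for B,st,ce in blobs(b,300):
    z=w[B][:,2];print(st,np.nanpercentile(z,[10,50,90]));p=ring(c,B,.082);to((p[0],p[1],.038))
E
```

```text
time_s: 25.55
eef_pos: [0.5435, -0.0108, 0.2645]
eef_rot: [-0.0, 0.573, 0.82, 0.0]
wrist_force: [-0.4, 0.1, 0.9]
opening: 0.9
grasp_force: 0.0
time_s: 26.42
eef_pos: [0.5371, -0.2261, 0.2645]
eef_rot: [-0.0, 0.573, 0.82, 0.0]
wrist_force: [0.6, -0.0, -0.6]
opening: 0.902
grasp_force: 0.0
time_s: 27.18
eef_pos: [0.5126, -0.363, 0.2646]
eef_rot: [-0.0, 0.573, 0.82, 0.0]
wrist_force: [0.5, 0.9, 0.6]
opening: 0.905
grasp_force: 0.0
[543  24  17  61 737] [0.02346784 0.03076488 0.03960948]
ellipse [559.9  52.3] [30.2 66.5] -> [ 0.7011 -0.1596  0.082 ] diam 58.9
shares [0.632 1.235 1.134] twist 0.0 yaw0 110.1
[ 259  207   47   48 1792] [0.0827129  0.08382401 0.08474952]
ellipse [282.1 230.5] [47.5 47.8] -> [ 0.5271 -0.3997  0.082 ] diam 48.6
shares [-0.196  0.005  1.133] twist 0.0 yaw0 110.1
```

View pics/w7.png

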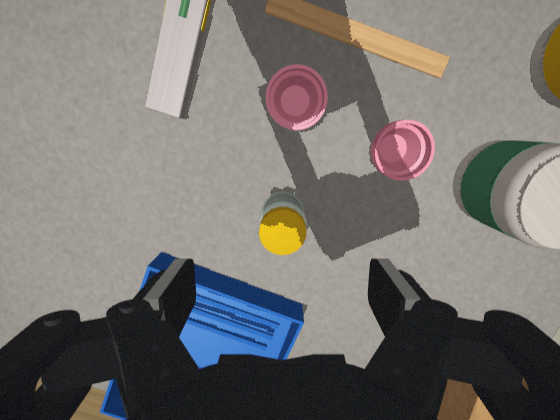

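The jar cap is at (282,231), upright. The liner edge, about 85 mm off, and the pink cups at (297,97) and (403,150) clear the fingers. I descend and grip the glass.

```bash
python3 -m handwheel '[[[-0.19,0.005,0,0],[-0.196,0.005,0.2,0],[-0.196,0.005,0.5,0],[-0.196,0.005,0.7,0],[-0.196,0.005,0.7,0],[-0.196,0.005,0.7,0]]]' 77
python3 -m handwheel '[[[0,0,0.1,0],[0,0,0.25,0],[0,0,0.37,0],[0,0,0.43,0],[0,0,0.43,0],[0,0,0.43,0]]]' 77
python3 -m handwheel '[[[0,0,0,0],[0,0,0,0],[0,0,0,0],[0,0,0,0],[0,0,0,0]]]' 40; python3 -m handwheel '[[[0,0,-0.1,0],[0,0,-0.3,0],[0,0,-0.6,0],[0,0,-0.9,0],[0,0,-0.95,0],[0,0,-0.95,0],[0,0,-0.95,0]]]' 40
python3 - <<'E'
from h import *
c=np.array([.534,.2165]);ex=np.array([np.cos(np.radians(20.2)),np.sin(np.radians(20.2))]);ey=np.array([-ex[1],ex[0]])
b=c-.089*ey;print("bay",b);to((*b,.225))
E
```

```text
time_s: 27.98
eef_pos: [0.5275, -0.4017, 0.1267]
eef_rot: [0.001, 0.573, 0.819, -0.0]
wrist_force: [0.5, 0.2, 1.3]
opening: 0.902
grasp_force: 0.0
time_s: 28.72
eef_pos: [0.527, -0.402, 0.0398]
eef_rot: [0.001, 0.574, 0.819, -0.0]
wrist_force: [-0.8, 0.1, 0.2]
opening: 0.9
grasp_force: 0.0
time_s: 29.35
eef_pos: [0.5272, -0.4022, 0.0402]
eef_rot: [0.001, 0.574, 0.819, -0.0]
wrist_force: [0.4, 0.1, 6.5]
opening: 0.608
grasp_force: 63.5
time_s: 30.22
eef_pos: [0.5252, -0.4002, 0.2258]
eef_rot: [-0.002, 0.574, 0.819, 0.0]
wrist_force: [-0.2, -0.2, -2.6]
opening: 0.609
grasp_force: 63.3
bay [0.56473154 0.13297412]
shares [2.437 1.097 0.012] twist 0.0 yaw0 110.0
```

```bash
python3 -m handwheel '[[[0.2,0.1,0,0],[0.5,0.2,0,0],[0.8,0.3,0,0],[1,0.45,0,0],[1,0.45,0,0],[1,0.45,0,0],[1,0.45,0,0]]]' 40
python3 -m handwheel '[[[0.2,0.1,0,0],[0.5,0.2,0,0],[0.8,0.3,0,0],[1,0.45,0,0],[1,0.45,0,0],[1,0.45,0,0],[1,0.45,0,0]]]' 40
python3 -m handwheel '[[[0.2,0.1,0,0],[0.43,0.2,0,0],[0.43,0.2,0,0],[0.43,0.2,0,0],[0.43,0.2,0,0]]]' 40
python3 - <<'E'
from h import *
c=cam("wrist");save(c,"w8.png");to((.5647,.133,.0442))
E
```

```text
time_s: 31.1
eef_pos: [0.5419, -0.1837, 0.2276]
eef_rot: [-0.001, 0.574, 0.819, -0.0]
wrist_force: [-0.2, -0.1, -2.2]
opening: 0.61
grasp_force: 63.4
time_s: 31.98
eef_pos: [0.5586, 0.0344, 0.2283]
eef_rot: [-0.0, 0.575, 0.818, -0.0]
wrist_force: [0.4, -0.2, -1.2]
opening: 0.61
grasp_force: 63.5
time_s: 32.6
eef_pos: [0.5669, 0.129, 0.2284]
eef_rot: [0.0, 0.574, 0.819, -0.0]
wrist_force: [0.2, -0.6, -2.2]
opening: 0.607
grasp_force: 63.6
shares [ 0.022 -0.004  0.921] twist 0.0 yaw0 109.9
```

View pics/w8.png

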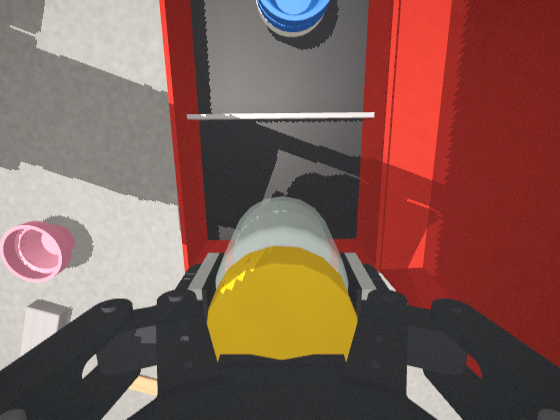

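The jar hangs upright over the narrow bay between the walls at columns ~195 and ~370, with the divider at row 117. I lower it.

```bash
python3 -m handwheel '[[[0.022,0,0.2,0],[0.022,0,0.4,0],[0.022,0,0.6,0],[0.022,0,0.75,0],[0.022,0,0.83,0],[0.022,0,0.87,0],[0.022,0,0.9,0],[0.022,0,0.92,0],[0.022,0,0.93,0],[0.022,0,0.93,0]]]' 40
```

```text
time_s: 33.9
eef_pos: [0.5659, 0.1349, 0.0442]
eef_rot: [0.001, 0.573, 0.819, 0.0]
wrist_force: [-4.3, -0.0, 6.5]
opening: 0.611
grasp_force: 64.5
```

```bash
python3 -m handwheel '[[[0,0,0,0],[0,0,0,0],[0,0,0,0],[0,0,-0.1,0],[0,0,-0.3,0],[0,0,-0.6,0],[0,0,-0.9,0],[0,0,-1,0],[0,0,-1,0],[0,0,-1,0]]]' 77
python3 -m handwheel '[[[-0.2,-0.1,-0.1,0],[-0.4,-0.2,-0.3,0],[-0.4,-0.3,-0.6,0],[-0.4,-0.4,-0.6,0],[-0.4,-0.4,-0.6,0],[-0.4,-0.4,-0.6,0]]]' 40
python3 - <<'E'
from h import *
c=cam("wrist");save(c,"w9.png");w=cloud(c)
H=cv2.cvtColor(c["color"],cv2.COLOR_RGB2HSV);b=(H[...,0]>15)&(H[...,0]<32)&(H[...,1]>140)&(H[...,2]>110)
B=max(blobs(b,300),key=lambda x:x[1][4])[0];ring(c,B,.086);print("cap z",np.nanpercentile(w[B][:,2],[10,50,90]))
m=(H[...,0]>105)&(H[...,0]<130)&(H[...,1]>100)&(np.hypot(w[...,0]-.5166,w[...,1]-.2965)<.06);print("stack z",np.percentile(w[m][:,2],[50,90,98]).round(4));ring(c,m,.08)
to((.6525,.263,.375),110)
E
```

```text
time_s: 35.15
eef_pos: [0.5645, 0.1348, 0.2416]
eef_rot: [-0.001, 0.574, 0.819, -0.001]
wrist_force: [-1.7, -0.1, -0.6]
opening: 0.898
grasp_force: 0.0
time_s: 35.9
eef_pos: [0.5172, 0.0325, 0.3606]
eef_rot: [-0.001, 0.574, 0.819, -0.001]
wrist_force: [-0.5, -1.1, 0.1]
opening: 0.467
grasp_force: 0.0
ellipse [349.7 111.6] [40.6 43.6] -> [0.566  0.1354 0.086 ] diam 52.0
cap z [0.08646245 0.08779345 0.08890015]Traceback (most recent call last):
  File "<stdin>", line 5, in <module>
    return _quantile_unchecked(
        a, q, axis, out, overwrite_input, method, keepdims, weights)
    return _ureduce(a,
                    func=_quantile_ureduce_func,
    ...<5 lines>...
                    overwrite_input=overwrite_input,
                    method=method)
    r = func(a, **kwargs)
    result = _quantile(arr,
                       quantiles=q,
    ...<2 lines>...
                       out=out,
                       weights=wgt)
    slices_having_nans = np.isnan(arr[-1, ...])
                                  ~~~^^^^^^^^^
IndexError: index -1 is out of bounds for axis 0 with size 0
```

View pics/w9.png

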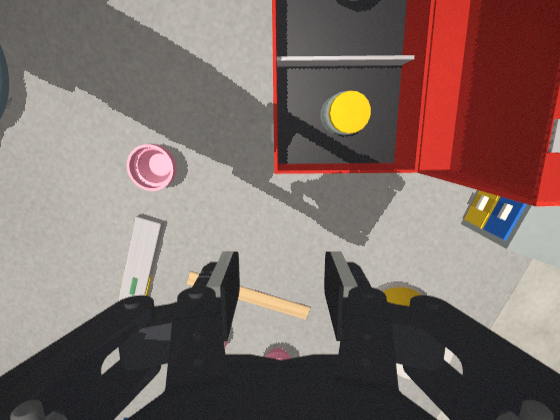

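Jar upright in the bay: cap centre (350,112), cap top 88 mm above the bench, which is 4 + 85 as it must be. Back to the handle, checking the stack by number on the way.

```bash
python3 -m handwheel '[[[0.2,0.1,-0.1,0],[0.4,0.3,-0.15,0],[0.4,0.3,-0.15,0],[0.4,0.3,-0.15,0],[0.4,0.3,-0.15,0]]]' 40
python3 - <<'E'
from h import *
c=cam("wrist");w=cloud(c);H=cv2.cvtColor(c["color"],cv2.COLOR_RGB2HSV)
m=(H[...,0]>105)&(H[...,0]<130)&(H[...,1]>100)&(np.hypot(w[...,0]-.5166,w[...,1]-.2965)<.06);print("stack z",np.percentile(w[m][:,2],[50,90,98]).round(4));ring(c,m,.08)
g=(w[...,2]>.285)&(w[...,2]<.33)&(np.hypot(w[...,0]-.6525,w[...,1]-.263)<.08)
q=w[g];print(len(q))
if len(q)>30:
    mu=q.mean(0);u,s,v=np.linalg.svd(q-mu,full_matrices=False);print("bar",mu.round(4),v[0].round(3),"z",np.percentile(q[:,2],[5,50,95]).round(3));t=(q-mu)@v[0];print("ends",(mu+v[0]*t.min()).round(4),(mu+v[0]*t.max()).round(4))
to((.6525,.263,.375),110)
E
```

```text
time_s: 36.58
eef_pos: [0.5462, 0.1272, 0.3916]
eef_rot: [-0.001, 0.574, 0.819, -0.001]
wrist_force: [-0.2, -0.3, -0.1]
opening: 0.469
grasp_force: 0.0
stack z [0.0622 0.0786 0.0799]
ellipse [305.9  38.3] [51.8 61.6] -> [0.5173 0.2949 0.08  ] diam 76.0
3552
bar [0.6527 0.2561 0.3039] [ 0.344 -0.939 -0.014] z [0.293 0.305 0.307]
ends [0.633  0.3096 0.3047] [0.6721 0.2032 0.3031]
shares [0.458 0.731 0.084] twist -0.001 yaw0 109.9
```

```bash
python3 -m handwheel '[[[0.2,0.3,0,0],[0.45,0.6,0,0],[0.45,0.725,0,0],[0.45,0.725,0.1,0],[0.45,0.725,0.25,0],[0.45,0.725,0.38,0],[0.45,0.725,0.47,0],[0.45,0.725,0.47,0],[0.45,0.725,0.47,0]]]' 35
python3 -m handwheel '[[[0,0,0,0],[0,0,0,0],[0,0,0,0],[0,0,0,0]]]' 0
```

```text
time_s: 37.75
eef_pos: [0.6526, 0.2619, 0.3]
eef_rot: [0.001, 0.574, 0.819, 0.001]
wrist_force: [0.2, -0.3, 0.3]
opening: 0.41
grasp_force: 0.0
time_s: 38.25
eef_pos: [0.6525, 0.2623, 0.3002]
eef_rot: [0.001, 0.574, 0.819, 0.001]
wrist_force: [0.1, -0.3, 6.4]
opening: 0.087
grasp_force: 58.7
```

```bash
python3 -m handwheel '[[[0,-0.08,-0.01,0],[0,-0.165,-0.015,0],[0,-0.248,-0.014,0],[0,-0.33,-0.006,0],[0,-0.412,0.008,0],[0,-0.492,0.028,0],[0,-0.648,0.085,0],[0,-0.792,0.165,0],[0,-0.924,0.266,0],[0,-0.924,0.266,0]]]' 0
python3 -m handwheel '[[[0,-0.114,0.119,0],[0,-0.165,0.185,0],[0,-0.21,0.255,0],[0,-0.25,0.328,0],[0,-0.284,0.403,0],[0,-0.313,0.48,0],[0,-0.336,0.56,0],[0,-0.353,0.64,0],[0,-0.363,0.723,0],[0,-0.363,0.735,0]]]' 0
```

```text
time_s: 39.5
eef_pos: [0.4762, 0.1967, 0.244]
eef_rot: [0.0, 0.574, 0.819, -0.003]
wrist_force: [-2.5, -8.7, 1.6]
opening: 0.089
grasp_force: 61.8
time_s: 40.75
eef_pos: [0.4115, 0.1726, 0.0992]
eef_rot: [0.002, 0.573, 0.819, -0.001]
wrist_force: [-5.2, -10.8, 23.3]
opening: 0.086
grasp_force: 69.5
```

```bash
python3 -m handwheel '[[[0,0,0.015,0],[0,0,0.015,0],[0,0,0.015,0],[0,0,0.015,0]]]' 0
python3 -m handwheel '[[[0,0,0,0],[0,0,-0.01,0],[0,0,-0.03,0],[0,0,-0.03,0],[0,0,-0.03,0]]]' 0
```

```text
time_s: 41.25
eef_pos: [0.4116, 0.1726, 0.099]
eef_rot: [0.002, 0.573, 0.82, -0.001]
wrist_force: [-13.0, -13.0, 38.5]
opening: 0.087
grasp_force: 70.9
time_s: 41.88
eef_pos: [0.4117, 0.1726, 0.102]
eef_rot: [0.002, 0.573, 0.819, -0.0]
wrist_force: [2.4, -9.8, 2.2]
opening: 0.085
grasp_force: 66.9
```

It may have lifted slightly while easing off, so I press again lightly and release there.

```bash
python3 -m handwheel '[[[0,0,0.015,0],[0,0,0.025,0],[0,0,0.025,0],[0,0,0.025,0],[0,0,0.025,0]]]' 0
python3 -m handwheel '[[[0,0,0,0],[0,0,0,0],[0,0,0,0]]]' 32
python3 -m handwheel '[[[0,0,-0.1,0],[0,0,-0.3,0],[0,0,-0.6,0],[0,0,-0.9,0],[-0.4,-0.3,-1,0],[-0.9,-0.3,-1,0],[-1,-0.3,-1,0],[-1,-0.3,-1,0],[-1,-0.3,-1,0]]]' 32
python3 - <<'E'
from h import *
c=cam("wrist");save(c,"w10.png");w=cloud(c);H=cv2.cvtColor(c["color"],cv2.COLOR_RGB2HSV)
ex=np.array([np.cos(np.radians(20.2)),np.sin(np.radians(20.2))])
for n in("top","scene"):
    c=cam(n);w=cloud(c);H=cv2.cvtColor(c["color"],cv2.COLOR_RGB2HSV)
    m=((H[...,0]<6)|(H[...,0]>174))&(H[...,1]>190)&(w[...,2]>.115)&(w[...,2]<.16)&(np.hypot(w[...,0]-.534,w[...,1]-.2165)<.19)
    q=w[m];xp=(q[:,:2]-[.534,.2165])@ex;i=np.abs(xp)<.085
    print(n,m.sum(),"lid slope z vs x'",np.polyfit(xp[i],q[i,2],1).round(4),"xp range",xp.min().round(3),xp.max().round(3))
    for k,mm in {"pink":(((H[...,0]>165)|(H[...,0]<5))&(H[...,1]>60)&(H[...,1]<185)&(H[...,2]>120)),"blue":(H[...,0]>105)&(H[...,0]<130)&(H[...,1]>120)&(H[...,2]>50)}.items():
        print(k,[tuple(ce.round()) for B,st,ce in blobs(mm,120) if st[4]<500])
E
```

```text
time_s: 42.5
eef_pos: [0.4116, 0.1726, 0.0991]
eef_rot: [0.002, 0.573, 0.819, -0.001]
wrist_force: [-9.2, -12.2, 27.1]
opening: 0.088
grasp_force: 69.8
time_s: 42.88
eef_pos: [0.4098, 0.1742, 0.096]
eef_rot: [-0.0, 0.574, 0.819, -0.0]
wrist_force: [0.1, -0.7, 0.6]
opening: 0.375
grasp_force: 0.0
time_s: 44.0
eef_pos: [0.4222, -0.0359, 0.296]
eef_rot: [-0.0, 0.575, 0.818, -0.0]
wrist_force: [0.1, -0.1, 0.7]
opening: 0.374
grasp_force: 0.0
top 4125 lid slope z vs x' [-0.0012  0.131 ] xp range -0.093 0.085
pink [(np.float64(182.0), np.float64(197.0)), (np.float64(339.0), np.float64(194.0)), (np.float64(337.0), np.float64(228.0))]
blue [(np.float64(92.0), np.float64(184.0))]
scene 4453 lid slope z vs x' [0.0004 0.131 ] xp range -0.093 0.091
pink [(np.float64(260.0), np.float64(167.0)), (np.float64(216.0), np.float64(231.0)), (np.float64(235.0), np.float64(263.0))]
blue []
```

From both cameras the lid is level with its top at 131 mm, the pink cups are where they were, and no blue cups are left outside. I hand in.

```bash
python3 -c "
from bench import ctrl
print(ctrl.hand_in())"
```

```text
the job is handed in; nothing more can be done
None
```

I handed the job in at about 44 s: both blue cups found on the bench are nested level on the white one, the nail jar stands upright in the narrow bay, and the lid is shut. The pink look-alikes are where they started, and nothing else on the bench was touched.

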